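Rock the transit bung out of a drinks mixer

TASK

The new drinks mixer base still has its tight orange transit bung pressed into the sloping neck. Grip the bung and rock it at least twice to each side, left and right of the neck, while easing it out along the neck; then set it down gently in the blue tray, standing or lying, and let go. Leave the steel shaker, the carton and the screwdriver where they are.

Things in the scene. Friction and masses are not known exactly. Their poses are not given: they have to be found in the camera images.
- mixer: the mixer base: a fixed stainless wedge, 170 mm deep (x) and 180 mm wide (y), 45 mm high in front (-x, towards the robot) and 125 mm at the back, with a black plate on its sloping deck and a round neck standing square on the deck. Origin at the centre of its underside.
- port (a point): centre of the mouth of the mixer's round aluminium neck, level with its rim (54 mm outside diameter, 20 mm tall above the deck), leaning 25 degrees from vertical. Site axes: z out along the neck (the way the bung comes out), y the side-to-side direction in which the bung rocks (left is +y), x across. The bore is 18 mm deep and 27 mm wide along y, so the bung (18 mm wide there) can lean.
- seal (a point): point on the neck's axis 9 mm inside the mouth, between two sprung rubber seals that clamp the bung along x from 1 to 15 mm inside the mouth; rock about here, 6 to 10 degrees each way. A straight pull must beat about 30 to 40 N; rocked, the bung moves with 10 to 16 N and walks out 1 to 3 mm a swing. It is free once raised 17 mm. Axes as port.
- bung_grip (a point): the orange bung's grip point: the middle of its grip block, which is 22 mm along x, 24 mm along y and 40 mm along z (the bung's axis). Below it is a shank 20 x 18 mm whose foot lies 42 mm below this point; 62 mm long overall, about 50 g. While pressed in, its axes are those of the port and this point is 24 mm outside the mouth.
- blue_tray: the blue open tray, fixed, 150 mm along x, 120 mm along y, 35 mm high, walls 4 mm, floor about 4 mm; origin at the centre of its underside. The bung goes in here.
- grey_tray: a grey tray of the same size holding loose-looking steel screws (fixed); not to be used. Origin at the centre of its underside. The two trays may change places.
- shaker: an upside-down polished steel shaker cup, 90 mm across at the foot, 170 mm tall, loose; origin at the centre of its underside. Leave alone.
- carton: a small closed cardboard carton 100 x 80 x 60 mm, loose; origin at the centre of its underside. Leave alone.
- driver: a loose screwdriver lying on the bench along its x, in front of the mixer; origin under its middle. Leave alone.
Not all that is in view belongs to the job. Of the things like the part that bears bung_grip, leave any that is purple, white or yellow; of the rest the larger one is meant.

How it is judged:
By the outcome, as a careful person would: the job done as asked, in the order asked, and still so for the second after the job is handed in, with the robot touching nothing.
It also fails if it takes over 69 s, if anything falls off the work surface, if the arm or the gripper's body presses on something with over 40 N, if the wrist force passes 120 N, or if a joint passes its speed limit or range.

ROBOT

A 6-joint arm with a two-finger parallel gripper is mounted at the origin on the work surface. World frame = base frame: x ahead of the robot, y to its left, z up, the work surface at z = 0. Lengths are in m, angles in rad, forces in N, time in s.
With the tool pointing down it reaches from about 0.425 to 0.95 m from the base axis. Payload 3.5 kg.
Tool frame: the origin (TCP) lies on the centre line of the jaws, within the pads' length; the fingertips stand 17 mm ahead of it and the grasp point (between the pads) lies 2 mm behind it; z points along the fingers, y is the line along which they close (so a half turn about z gives the same grasp; the last joint's range is limited). The gripper opens to 85 mm and grips with 20 to 120 N. Pads are 22 mm wide; open, the fingers measure 114 mm over their backs; the gripper's body (76 mm by 85 mm) begins 54 mm behind the grasp point. The pads swing forward as they close: fully open they stand 13 mm farther back than shut.
Start: joints at [-1.433, 0.286, 1.577, -0, 1.279, -0.15], TCP at [0.192, -0.647, 0.248] pointing down, gripper open.
Joint ranges: [-2.77, 2.77], [-0.9, 2.22], [0.21, 2.48], [-1.53, 4.67], [0.24, 2.81], [-2.84, 2.84]. Speed limits (rad/s): [2.79, 2.79, 3.14, 3.14, 3.14, 3.14].

INTERFACE

Orientations are given as a unit quaternion [x, y, z, w].
In Python, from plant import ctrl gives the robot as it stands. The module is installed in compiled form; this text tells all that it offers.
- The arm moves only by the tool drive_tool, never from a script. Its argument "moves" is a list of rows, each a list of 3 entries, a list of its own where there are three numbers: the turn, a rotation vector about the tool's x, y, z in rad, then the shift along the tool's x, y, z in m, then the finger opening in m, from 0 to 0.0854. A call has 1 to 5 rows; each row shifts and turns the commanded pose from where the row before left it, along the tool's axes as they then stand; what a row does not reach is not made up. A row lasts 1/8 s, in which the tool goes at most 62.5 mm and 10.7 degrees, less where a joint would pass 70% of its speed; a pose out of reach is approached as far as the arm can. A call with a gripper value outside its range is refused whole. The fingers move at their own pace and stop on an object; "grip_force" is the grip in N (left out, the last holds). Time passes only in rows, so rows that do not move let the fingers close. It gives the time, the measured TCP pose, the force, the opening and the grip force at its end, in the units of the state.
- ctrl.get_state(): the state, without advancing time (a new reading comes with each control period).
- ctrl.read_camera(name): name is "side" or "top"; returns a dict with "image" (480x640x3 uint8, red, green, blue), "fx", "fy", "cx", "cy" (pixels), "R" (3x3) and "t" (3): a world point X has camera coordinates R X + t. Camera axes: x right, y down, z forward; pixel columns grow to the right and rows downward; lengths in m; the calibration is good to about 2 mm. A picture is of the moment at which its call begins. There is no depth.
- ctrl.sign_off(): hands the job in; it is judged then, once.
The state is a dict: "time": time; "qpos": joint angles; "dq": joint speeds; "joint_efforts": joint torques, N m; "eef_pos": TCP position; "tcp_rot": TCP orientation; "contact_force": force on the tool from outside, world axes, zero at the start; "wrist_torque": the same for the moment, N m; "opening": opening from 0.0 (shut) to 1.0 (fully open); "finger_force": force on a finger pad.
Only numpy, scipy, OpenCV 4.12 (cv2) and the standard library are available. Lean on these libraries where they do the work, as an engineer would, in place of code of your own. Each camera call takes 0.05 s, during which the arm holds its last target. There are 200 camera calls.

## Working session

There is one attempt and no reset: what is moved stays moved. The work goes in short steps, Python scripts to look and compute and a tool call to move; the robot and the scene stay as the last step left them, time stands still between calls to the robot, and variables do not carry over. Pictures are saved under pics/ and viewed, at most 10 in all, crops included, and the job is handed in when it is done.

Besides the shell and the picture viewer there is one more tool, called after "Emit:" by a JSON object that holds its "api" and its "payload". drive_tool: Moves the arm, as the interface text tells. Its arguments: {"type":"object","properties":{"moves":{"type":"array","items":{"type":"array"}},"grip_force":{"type":"number"}},"required":["moves"]}

```bash
mkdir -p pics
python3 - <<'E'
from plant import ctrl
import cv2,json
s=ctrl.get_state();print({k:s[k] for k in('time','eef_pos','tcp_rot','opening','contact_force')})
for n in('side','top'):
    c=ctrl.read_camera(n);cv2.imwrite(f'pics/{n}0.png',c['image'][:,:,::-1]);print(n,c['fx'],c['fy'],c['cx'],c['cy'],c['R'],c['t'])
E
```

```text
{'time': 0.0, 'eef_pos': array([ 0.19153725, -0.64662723,  0.24694496]), 'tcp_rot': array([ 9.89664247e-01,  1.43399099e-01, -2.02026562e-06, -1.17286963e-03]), 'opening': 1.0015228103311316, 'contact_force': array([0.08979548, 0.17618221, 0.20434982])}
side 622.0465662406374 622.0465662406374 314.69980712351173 238.97220176774567 [[-0.78570549 -0.61853986  0.00867909]
 [-0.44612602  0.5568645  -0.70062365]
 [ 0.42853058 -0.55435582 -0.71347822]] [0.43471995 0.33268351 1.28903379]
top 516.4414209008264 516.4414209008264 314.9953200167682 235.33450885930478 [[-0.02482863 -0.99962556  0.0115016 ]
 [-0.9852586   0.02252058 -0.16958279]
 [ 0.16926026 -0.01554256 -0.98544883]] [0.01069563 0.59337414 0.93998691]
```

View pics/side0.png

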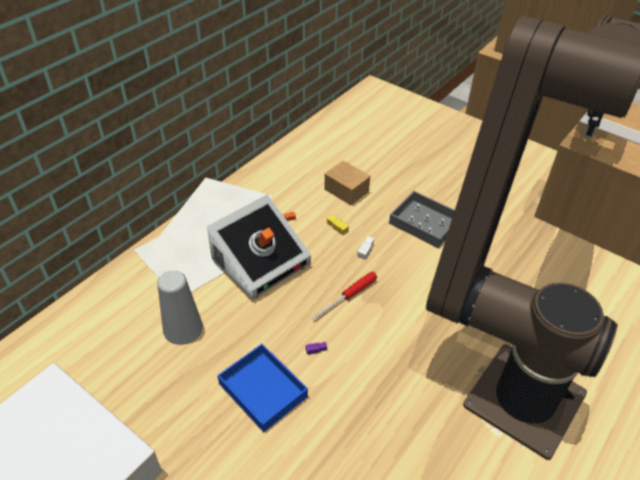

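View pics/top0.png

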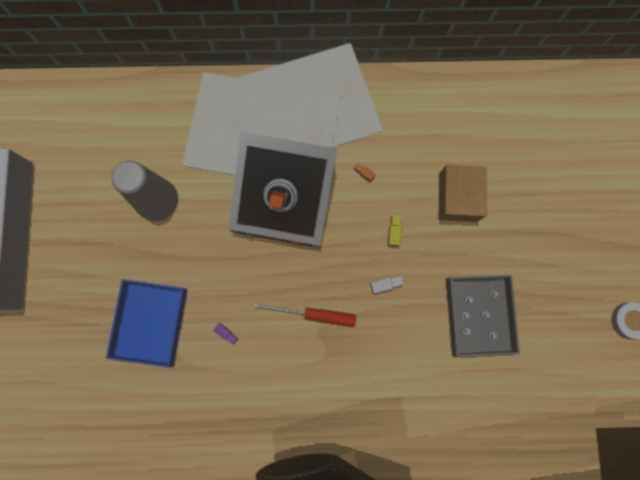

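The side view shows the mixer with the bung at (267,236), the blue tray at (262,386) and the grey one at (425,217). In the top view the bung is at (278,199), the blue tray at (147,323), the shaker at (130,177), and the small orange decoy at (365,172). The mixer is yawed about -8°.

```bash
cat > h.py <<'E'
import numpy as np,cv2
from plant import ctrl
def cam(n,save=None):
    c=ctrl.read_camera(n)
    if save: cv2.imwrite(save,c['image'][:,:,::-1])
    return c
def ray(c,p):
    R=np.array(c['R']);t=np.array(c['t'])
    d=R.T@np.array([(p[0]-c['cx'])/c['fx'],(p[1]-c['cy'])/c['fy'],1]);return -R.T@t,d/np.linalg.norm(d)
def plane(c,p,z):
    o,d=ray(c,p);return o+d*(z-o[2])/d[2]
def tri(c1,p1,c2,p2):
    o1,d1=ray(c1,p1);o2,d2=ray(c2,p2)
    s=np.linalg.lstsq(np.c_[d1,-d2],o2-o1,rcond=None)[0];a=o1+s[0]*d1;b=o2+s[1]*d2
    return (a+b)/2,np.linalg.norm(a-b)
def proj(c,X):
    q=np.array(c['R'])@X+np.array(c['t']);return np.array([c['fx']*q[0]/q[2]+c['cx'],c['fy']*q[1]/q[2]+c['cy']])
def mask(c,lo,hi,roi):
    h=cv2.cvtColor(c['image'],cv2.COLOR_RGB2HSV);m=cv2.inRange(h,lo,hi)
    z=np.zeros_like(m);x0,y0,x1,y1=roi;z[y0:y1,x0:x1]=m[y0:y1,x0:x1];return z
def big(m):
    return max(cv2.findContours(m,cv2.RETR_EXTERNAL,cv2.CHAIN_APPROX_NONE)[0],key=cv2.contourArea)
def cen(k):
    M=cv2.moments(k);return np.array([M['m10']/M['m00'],M['m01']/M['m00']])
def quad(k):
    k=cv2.convexHull(k)
    for e in np.arange(.01,.15,.005):
        a=cv2.approxPolyDP(k,e*cv2.arcLength(k,True),True)
        if len(a)<=4:return a[:,0]
E
python3 - <<'E'
from h import *
np.set_printoptions(precision=4,suppress=True)
S=cam('side');T=cam('top')
OR=((3,150,90),(14,255,255))
ks=big(mask(S,*OR,(245,220,282,255)));kt=big(mask(T,*OR,(262,180,296,215)))
print('or',cen(ks),cv2.contourArea(ks),cv2.boundingRect(ks),cen(kt),cv2.contourArea(kt),cv2.boundingRect(kt))
print('bung',tri(S,cen(ks),T,cen(kt)))
BK=((0,0,0),(179,255,50))
qs=quad(big(mask(S,*BK,(205,195,305,285))));qt=quad(big(mask(T,*BK,(232,138,330,242))))
print('plate',qs.tolist(),qt.tolist())
# order by angle in image: match via top order
def order(q,f): return sorted(q.tolist(),key=f)
c=np.array(qt).mean(0)
for p in qt:
    best=min(((tri(S,q,T,p)) +(q,) for q in qs),key=lambda r:r[1]); print(p,best)
BL=((105,120,50),(125,255,255))
for n,C,r in(('s',S,(200,330,320,440)),('t',T,(95,270,200,375))):
    k=big(mask(C,*BL,r));q=quad(k);P=[plane(C,p,.035)[:3] for p in q];print(n,q.tolist(),np.array(P),np.mean(P,0))
E
```

```text
or [265.6505 235.6721] 154.5 (259, 227, 15, 19) [276.293  199.2229] 173.5 (269, 192, 16, 16)
bung (array([0.6478, 0.0654, 0.1252]), np.float64(4.839110174355339e-05))
plate [[267, 206], [300, 251], [253, 279], [220, 231]] [[248, 147], [324, 160], [312, 235], [239, 222]]
[248 147] (array([0.748 , 0.1159, 0.118 ]), np.float64(0.0026454790456458795), array([220, 231], dtype=int32))
[324 160] (array([ 0.7227, -0.0229,  0.1126]), np.float64(0.0012363539700734234), array([267, 206], dtype=int32))
[312 235] (array([0.5946, 0.0032, 0.0569]), np.float64(0.003229873992809925), array([300, 251], dtype=int32))
[239 222] (array([0.6222, 0.1416, 0.0589]), np.float64(0.002387992247566533), array([253, 279], dtype=int32))
s [[260, 345], [306, 388], [264, 430], [219, 379]] [[0.5009 0.257  0.035 ]
 [0.358  0.2771 0.035 ]
 [0.3638 0.3991 0.035 ]
 [0.5108 0.372  0.035 ]] [0.4334 0.3263 0.035 ]
t [[123, 281], [182, 289], [167, 366], [107, 357]] [[0.516  0.3654 0.035 ]
 [0.498  0.2527 0.035 ]
 [0.3557 0.2779 0.035 ]
 [0.3749 0.3897 0.035 ]] [0.4362 0.3214 0.035 ]
```

Run:
```python
from h import *
S=cam('side');T=cam('top')
a=S['image'][212:262,237:287];b=T['image'][172:222,253:303]
cv2.imwrite('pics/crop1.png',np.hstack([cv2.resize(x,(400,400),interpolation=cv2.INTER_NEAREST) for x in(a,b)])[:,:,::-1])
```

```text
(no output)
```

View pics/crop1.png

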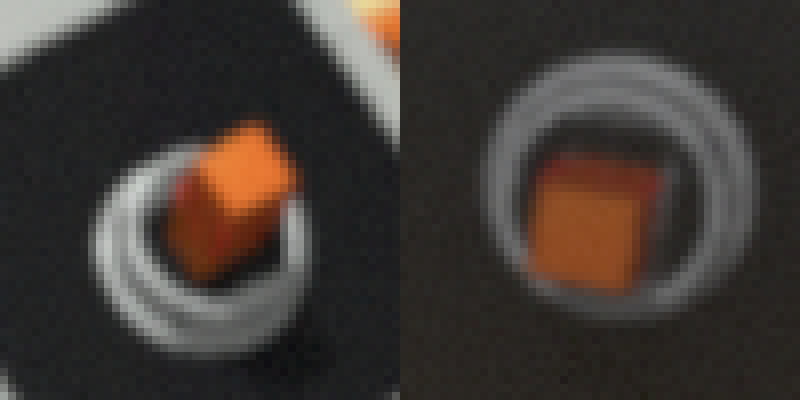

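The crop shows the bung's bright top face centred near side pixel (267.5,232.5) and top pixel (275.9,200.9), with the neck ring around it.

Run:
```python
from h import *
from scipy.spatial.transform import Rotation as Ro
np.set_printoptions(precision=4,suppress=True)
S=cam('side');T=cam('top')
X,e=tri(S,(267.5,232.5),T,(275.9,200.9));print('top',X,e)
M=Ro.from_euler('z',-11.2,degrees=True)*Ro.from_euler('y',-25,degrees=True)
n=M.apply([0,0,1]);g=X-.02*n;print('n',n,'grip',g,'port',g-.024*n,'deck',g-.044*n)
for nm,c in(('S',S),('T',T)):
    print(nm,'rim proj',proj(c,g-.024*n),'foot of neck',proj(c,g-.044*n))
# tool: z=-n, y = +-mixer y
s=ctrl.get_state();R0=Ro.from_quat(s['tcp_rot'])
for sg in(1,-1):
    y=sg*M.apply([0,1,0]);z=-n;R=Ro.from_matrix(np.c_[np.cross(y,z),y,z])
    print(sg,R.as_quat(),'turn in tool',(R0.inv()*R).as_rotvec())
print(R0.as_matrix())
```

```text
top [0.6413 0.0653 0.1396] 3.309376184048065e-05
n [-0.4146  0.0821  0.9063] grip [0.6496 0.0637 0.1215] port [0.6596 0.0617 0.0997] deck [0.6678 0.06   0.0816]
S rim proj [263.4597 240.2176] foot of neck [261.689  243.5932]
T rim proj [279.101  196.3042] foot of neck [280.4656 194.3514]
1 [ 0.0953  0.9716 -0.0211  0.2154] turn in tool [-0.5771 -0.1427 -2.6031]
-1 [ 0.9716 -0.0953  0.2154  0.0211] turn in tool [-0.1058  0.4278  0.4754]
[[ 0.9589  0.2838 -0.    ]
 [ 0.2838 -0.9589  0.0003]
 [ 0.0001 -0.0003 -1.    ]]
```

Emit:
{"api": "drive_tool", "payload": {"moves": [[[0, 0, 0], [0.02, -0.019, 0.002], 0.085], [[0, 0, 0], [0.041, -0.038, 0.004], 0.085], [[0, 0, 0], [0.041, -0.038, 0.004], 0.085], [[0, 0, 0], [0.041, -0.038, 0.004], 0.085], [[0, 0, 0], [0.041, -0.038, 0.004], 0.085]], "grip_force": 60}}

```text
time: 1.02
eef_pos: [0.3202, -0.4295, 0.2304]
tcp_rot: [0.99, 0.143, 0.0, 0.0]
contact_force: [0.9, -0.5, 1.3]
opening: 0.991
finger_force: 0.0
```

Emit:
{"api": "drive_tool", "payload": {"moves": [[[0, 0, 0], [0.041, -0.038, 0.004], 0.085], [[0, 0, 0], [0.041, -0.038, 0.004], 0.085], [[0, 0, 0], [0.041, -0.038, 0.004], 0.085], [[0, 0, 0], [0.041, -0.038, 0.004], 0.085], [[0, 0, 0], [0.041, -0.038, 0.004], 0.085]]}}

```text
time: 1.65
eef_pos: [0.4629, -0.1891, 0.2107]
tcp_rot: [0.99, 0.143, 0.0, 0.0]
contact_force: [1.2, -0.7, -0.4]
opening: 0.995
finger_force: 0.0
```

Emit:
{"api": "drive_tool", "payload": {"moves": [[[0, 0, 0], [0.041, -0.038, 0.004], 0.085], [[0, 0, 0], [0.041, -0.038, 0.004], 0.085], [[0, 0, 0], [0.041, -0.038, 0.004], 0.085], [[0, 0, 0], [0.041, -0.038, 0.004], 0.085], [[0, 0, 0], [0.0, 0.0, 0.0], 0.085]]}}

```text
time: 2.28
eef_pos: [0.5772, 0.0047, 0.194]
tcp_rot: [0.989, 0.146, -0.0, -0.0]
contact_force: [-0.2, -0.6, -0.5]
opening: 0.996
finger_force: 0.0
```

Emit:
{"api": "drive_tool", "payload": {"moves": [[[-0.0265, 0.107, 0.119], [0, 0, 0], 0.085], [[-0.0265, 0.107, 0.119], [0, 0, 0], 0.085], [[-0.0265, 0.107, 0.119], [0, 0, 0], 0.085], [[-0.0265, 0.107, 0.119], [0, 0, 0], 0.085], [[0, 0, 0], [0.0, 0.0, 0.0], 0.085]]}}

```text
time: 2.9
eef_pos: [0.5745, 0.0014, 0.1935]
tcp_rot: [0.972, -0.095, 0.214, 0.022]
contact_force: [0.3, 0.0, -0.1]
opening: 0.995
finger_force: 0.0
```

```bash
cat >> h.py <<'E'
from scipy.spatial.transform import Rotation as Ro
np.set_printoptions(precision=4,suppress=True)
YAW=-11.2
G=np.array([.6496,.0637,.1215])
M=Ro.from_euler('z',YAW,degrees=True)*Ro.from_euler('y',-25,degrees=True)
n=M.apply([0,0,1]);yy=-M.apply([0,1,0])
RT=Ro.from_matrix(np.c_[np.cross(yy,-n),yy,-n])
def rel(P,R=RT):
    s=ctrl.get_state();R0=Ro.from_quat(s['tcp_rot'])
    print('pos',s['eef_pos'],'q',s['qpos'],'turn',(R0.inv()*R).as_rotvec(),'shift cur axes',R0.inv().apply(P-s['eef_pos']),'shift tgt axes',R.inv().apply(P-s['eef_pos']))
E
python3 -c "
from h import *
rel(G+.073*n)"
```

```text
pos [0.5745 0.0014 0.1935] q [-0.1692 -0.0736  2.1149 -0.0197  0.6665  1.6092] turn [0.0011 0.0023 0.0009] shift cur axes [ 0.0255 -0.0757  0.0181] shift tgt axes [ 0.0254 -0.0757  0.0182]
```

Emit:
{"api": "drive_tool", "payload": {"moves": [[[0, 0.002, 0], [0.013, -0.038, 0.009], 0.085], [[0, 0, 0], [0.0125, -0.038, 0.009], 0.085], [[0, 0, 0], [0.0, 0.0, 0.0], 0.085]]}}

```text
time: 3.28
eef_pos: [0.6227, 0.0712, 0.1893]
tcp_rot: [0.972, -0.094, 0.216, 0.022]
contact_force: [0.2, 0.3, 0.5]
opening: 0.997
finger_force: 0.0
```

Run:
```python
from h import *
rel(G+.073*n)
S=cam('side');T=cam('top')
a=S['image'][150:270,200:320];b=T['image'][150:270,220:340]
cv2.imwrite('pics/crop2.png',np.hstack([cv2.resize(x,(400,400),interpolation=cv2.INTER_CUBIC) for x in(a,b)])[:,:,::-1])
```

```text
pos [0.6227 0.0712 0.1893] q [-0.0201  0.0586  1.9927 -0.1206  0.6616  1.8218] turn [-0.0001 -0.0018  0.0035] shift cur axes [-0.0034  0.0022  0.0002] shift tgt axes [-0.0034  0.0022  0.0002]
```

View pics/crop2.png

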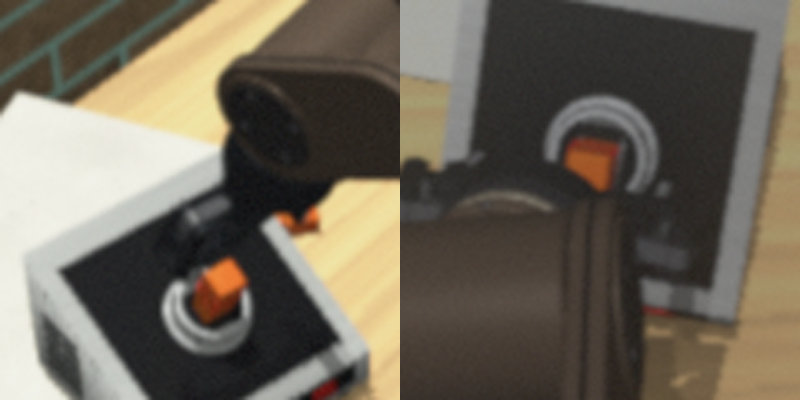

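The picture shows the open gripper above and in front of the bung, in line with it, with the neck and bung clear between the jaws. I'll correct by 3 mm and descend.

Emit:
{"api": "drive_tool", "payload": {"moves": [[[0, -0.002, 0.003], [-0.0034, 0.002, 0.01], 0.085], [[0, 0, 0], [0, 0, 0.02], 0.085], [[0, 0, 0], [0, 0, 0.02], 0.085], [[0, 0, 0], [0, 0, 0.02], 0.085], [[0, 0, 0], [0, 0, 0], 0.085]]}}

```text
time: 4.0
eef_pos: [0.6454, 0.0618, 0.1213]
tcp_rot: [0.972, -0.098, 0.213, 0.021]
contact_force: [-0.4, 0.1, 0.4]
opening: 0.993
finger_force: 0.0
```

```bash
python3 -c "
from h import *
rel(G+.003*n)"
```

```text
pos [0.6454 0.0618 0.1213] q [-0.0359  0.1987  1.9765 -0.133   0.5436  1.8342] turn [ 0.0021  0.0045 -0.0043] shift cur axes [ 0.0035 -0.0027 -0.0016] shift tgt axes [ 0.0035 -0.0027 -0.0016]
```

Emit:
{"api": "drive_tool", "payload": {"moves": [[[0, 0.002, -0.002], [0.003, -0.0022, -0.0015], 0.085], [[0, 0, 0], [0, 0, 0], 0.085]]}}

```text
time: 4.25
eef_pos: [0.6501, 0.0647, 0.1282]
tcp_rot: [0.971, -0.096, 0.218, 0.021]
contact_force: [0.2, -0.9, 0.4]
opening: 0.997
finger_force: 0.0
```

```bash
python3 -c "
from h import *
rel(G+.003*n);rel(G+.003*n)"
```

```text
pos [0.6501 0.0647 0.1282] q [-0.0306  0.1961  1.9666 -0.1356  0.547   1.8377] turn [ 0.0002 -0.0049 -0.0015] shift cur axes [-0.0031  0.0011  0.003 ] shift tgt axes [-0.0031  0.0011  0.003 ]
pos [0.6501 0.0647 0.1282] q [-0.0306  0.1961  1.9666 -0.1356  0.547   1.8377] turn [ 0.0002 -0.0049 -0.0015] shift cur axes [-0.0031  0.0011  0.003 ] shift tgt axes [-0.0031  0.0011  0.003 ]
```

Emit:
{"api": "drive_tool", "payload": {"moves": [[[0, 0, 0], [-0.001, 0, 0.001], 0.03], [[0, 0, 0], [0, 0, 0], 0.03], [[0, 0, 0], [0, 0, 0], 0.03], [[0, 0, 0], [0, 0, 0], 0.03], [[0, 0, 0], [0, 0, 0], 0.03]], "grip_force": 40}}

```text
time: 4.88
eef_pos: [0.6489, 0.0649, 0.1252]
tcp_rot: [0.971, -0.096, 0.217, 0.021]
contact_force: [0.6, 0.2, -0.2]
opening: 0.35
finger_force: 0.0
```

Emit:
{"api": "drive_tool", "payload": {"moves": [[[0, 0, 0], [0, 0, 0], 0.0], [[0, 0, 0], [0, 0, 0], 0.0], [[0, 0, 0], [0, 0, 0], 0.0], [[0, 0, 0], [0, 0, 0], 0.0]], "grip_force": 40}}

```text
time: 5.38
eef_pos: [0.6488, 0.0646, 0.1254]
tcp_rot: [0.971, -0.096, 0.216, 0.022]
contact_force: [-2.8, -2.8, 3.1]
opening: 0.274
finger_force: 40.1
```

Emit:
{"api": "drive_tool", "payload": {"moves": [[[0, 0, 0], [0, 0, 0], 0.0], [[0, 0, 0], [0, 0, 0], 0.0], [[0.05, 0, 0], [0, 0.0018, 0], 0.0], [[0.05, 0, 0], [0, 0.0018, -0.0003], 0.0], [[0.05, 0, 0], [0, 0.0018, -0.0003], 0.0]], "grip_force": 90}}

```text
time: 6.0
eef_pos: [0.6476, 0.0591, 0.1259]
tcp_rot: [0.97, -0.079, 0.223, -0.052]
contact_force: [-5.4, -4.4, 3.6]
opening: 0.27
finger_force: 89.3
```

```bash
cat >> h.py <<'E'
def st():
    # tilt (left +, deg), rise along n from gripped start, force along n, seal-to-TCP lateral
    s=ctrl.get_state();R=Ro.from_quat(s['tcp_rot']);m=M.inv().apply(-R.as_matrix()[:,2]);P=M.inv().apply(s['eef_pos']-(G-.033*n))
    a=np.arctan2(m[1],m[2]);print('t',round(s['time'],2),'tilt y deg',np.degrees(a).round(2),'tilt x',np.degrees(m[0]).round(2),'TCP rel seal',P,'|r|',np.hypot(P[1],P[2]).round(4),'pos tilt',np.degrees(np.arctan2(P[1],P[2])).round(2),'F port axes',M.inv().apply(s['contact_force']).round(1),'tq',np.round(s['wrist_torque'],2),'open',round(s['opening'],3))
E
python3 -c "
from h import *
st()"
```

```text
t 6.0 tilt y deg -8.6 tilt x -0.17 TCP rel seal [ 0.0009 -0.0049  0.0375] |r| 0.0378 pos tilt -7.49 F port axes [-2.6 -5.4  5.1] tq [-0.94  0.95 -0.47] open 0.27
```

Emit:
{"api": "drive_tool", "payload": {"moves": [[[-0.075, 0, 0], [0, -0.0028, -0.0005], 0.0], [[-0.075, 0, 0], [0, -0.0028, -0.0005], 0.0], [[-0.075, 0, 0], [0, -0.0028, -0.0005], 0.0], [[-0.075, 0, 0], [0, -0.0028, -0.0005], 0.0], [[0, 0, 0], [0, 0, 0], 0.0]]}}

```text
time: 6.62
eef_pos: [0.6489, 0.0706, 0.1262]
tcp_rot: [0.967, -0.111, 0.208, 0.095]
contact_force: [4.1, -4.9, -3.7]
opening: 0.264
finger_force: 89.9
```

```bash
python3 -c "
from h import *
st()"
```

```text
t 6.62 tilt y deg 8.7 tilt x -0.09 TCP rel seal [0.0002 0.0067 0.0381] |r| 0.0387 pos tilt 9.92 F port axes [ 3.  -4.  -5.4] tq [-0.62 -0.17 -0.35] open 0.264
```

Emit:
{"api": "drive_tool", "payload": {"moves": [[[0.075, 0, 0], [0, 0.0029, -0.0006], 0.0], [[0.075, 0, 0], [0, 0.0029, -0.0006], 0.0], [[0.075, 0, 0], [0, 0.0029, -0.0006], 0.0], [[0.075, 0, 0], [0, 0.0029, -0.0006], 0.0], [[0, 0, 0], [0, 0, 0], 0.0]]}}

```text
time: 7.25
eef_pos: [0.6455, 0.0594, 0.1281]
tcp_rot: [0.97, -0.081, 0.224, -0.052]
contact_force: [9.5, 0.3, -9.7]
opening: 0.27
finger_force: 89.9
```

Emit:
{"api": "drive_tool", "payload": {"moves": [[[-0.075, 0, 0], [0, -0.003, -0.0006], 0.0], [[-0.075, 0, 0], [0, -0.003, -0.0006], 0.0], [[-0.075, 0, 0], [0, -0.003, -0.0006], 0.0], [[-0.075, 0, 0], [0, -0.003, -0.0006], 0.0], [[0, 0, 0], [0, 0, 0], 0.0]]}}

```text
time: 7.88
eef_pos: [0.6468, 0.0718, 0.1302]
tcp_rot: [0.967, -0.111, 0.209, 0.094]
contact_force: [9.5, -4.5, -10.3]
opening: 0.267
finger_force: 90.6
```

Run:
```python
from h import *
st()
S=cam('side');T=cam('top')
a=S['image'][200:275,225:300];b=T['image'][160:235,240:315]
cv2.imwrite('pics/crop3.png',np.hstack([cv2.resize(x,(400,400),interpolation=cv2.INTER_CUBIC) for x in(a,b)])[:,:,::-1])
```

```text
t 7.88 tilt y deg 8.61 tilt x -0.11 TCP rel seal [-0.0002  0.0074  0.0427] |r| 0.0433 pos tilt 9.85 F port axes [  4.9  -2.6 -13.6] tq [-0.3  -0.61 -0.1 ] open 0.267
```

View pics/crop3.png

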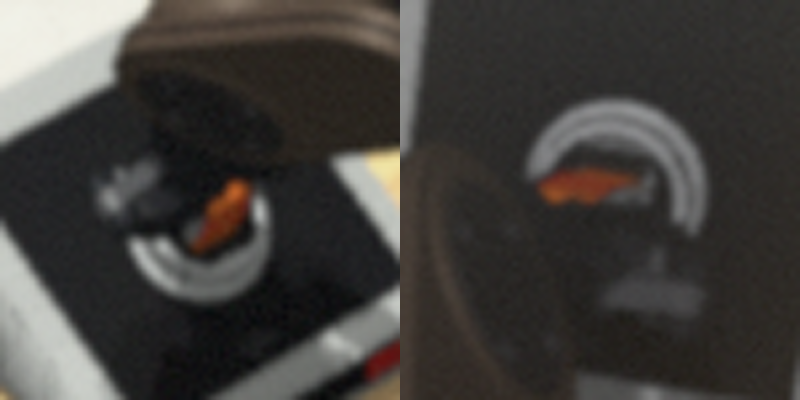

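The crop shows the bung held in the jaws and leaning left in the neck. The pull is 14 N, as expected for a rocked bung, so I'll keep going.

Emit:
{"api": "drive_tool", "payload": {"moves": [[[0.075, 0, 0], [0, 0.0032, -0.0005], 0.0], [[0.075, 0, 0], [0, 0.0032, -0.0005], 0.0], [[0.075, 0, 0], [0, 0.0032, -0.0005], 0.0], [[0.075, 0, 0], [0, 0.0032, -0.0005], 0.0], [[0, 0, 0], [0, 0, 0], 0.0]]}}

```text
time: 8.6
eef_pos: [0.6431, 0.0592, 0.1328]
tcp_rot: [0.97, -0.081, 0.224, -0.052]
contact_force: [9.4, 1.2, -10.8]
opening: 0.263
finger_force: 91.0
```

Emit:
{"api": "drive_tool", "payload": {"moves": [[[-0.075, 0, 0], [0, -0.0033, -0.0005], 0.0], [[-0.075, 0, 0], [0, -0.0033, -0.0005], 0.0], [[-0.075, 0, 0], [0, -0.0033, -0.0005], 0.0], [[-0.075, 0, 0], [0, -0.0033, -0.0005], 0.0], [[0, 0, 0], [0, 0, 0], 0.0]]}}

```text
time: 9.22
eef_pos: [0.6449, 0.0729, 0.1351]
tcp_rot: [0.967, -0.111, 0.209, 0.094]
contact_force: [7.1, -4.3, -8.6]
opening: 0.269
finger_force: 91.7
```

```bash
python3 -c "
from h import *
st()"
```

```text
t 9.22 tilt y deg 8.61 tilt x -0.12 TCP rel seal [-0.0001  0.0081  0.048 ] |r| 0.0487 pos tilt 9.56 F port axes [  3.4  -2.8 -11.1] tq [-0.16 -0.45 -0.06] open 0.269
```

Emit:
{"api": "drive_tool", "payload": {"moves": [[[0.075, 0, 0], [0, 0.0035, -0.0006], 0.0], [[0.075, 0, 0], [0, 0.0035, -0.0006], 0.0], [[0.075, 0, 0], [0, 0.0035, -0.0006], 0.0], [[0.075, 0, 0], [0, 0.0035, -0.0006], 0.0], [[0, 0, 0], [0, 0, 0], 0.0]]}}

```text
time: 9.85
eef_pos: [0.6407, 0.0586, 0.1379]
tcp_rot: [0.97, -0.081, 0.223, -0.052]
contact_force: [7.4, 0.5, -9.1]
opening: 0.263
finger_force: 91.7
```

Emit:
{"api": "drive_tool", "payload": {"moves": [[[-0.075, 0, 0], [0, -0.0037, -0.0006], 0.0], [[-0.075, 0, 0], [0, -0.0037, -0.0006], 0.0], [[-0.075, 0, 0], [0, -0.0037, -0.0006], 0.0], [[-0.075, 0, 0], [0, -0.0037, -0.0006], 0.0], [[0, 0, 0], [0, 0, 0], 0.0]]}}

```text
time: 10.48
eef_pos: [0.6422, 0.0753, 0.1417]
tcp_rot: [0.967, -0.111, 0.209, 0.093]
contact_force: [-0.0, 0.2, -0.2]
opening: 0.266
finger_force: 93.9
```

```bash
python3 -c "
from h import *
st()"
```

```text
t 10.47 tilt y deg 8.48 tilt x -0.09 TCP rel seal [-0.      0.01    0.0553] |r| 0.0562 pos tilt 10.2 F port axes [-0.1  0.2 -0.1] tq [0.09 0.22 0.02] open 0.266
```

Force is zero at about 18 mm raised, so the bung is free. Next I straighten it and draw it out along the neck.

Emit:
{"api": "drive_tool", "payload": {"moves": [[[0.075, 0, 0], [0, 0.0045, -0.001], 0.0], [[0.075, 0, 0], [0, 0.0045, -0.001], 0.0], [[0, 0, 0], [0, 0, -0.006], 0.0], [[0, 0, 0], [0, 0, -0.01], 0.0], [[0, 0, 0], [0, 0, -0.02], 0.0]]}}

```text
time: 11.1
eef_pos: [0.6237, 0.0687, 0.1779]
tcp_rot: [0.971, -0.096, 0.216, 0.022]
contact_force: [0.5, 1.1, -0.7]
opening: 0.268
finger_force: 93.9
```

Emit:
{"api": "drive_tool", "payload": {"moves": [[[0, 0, 0], [0, 0, -0.03], 0.0], [[0, 0, 0], [0, 0, -0.03], 0.0], [[0, -0.145, 0], [0, 0, 0], 0.0], [[0, -0.145, 0], [0, 0, 0], 0.0], [[0, -0.145, 0], [0, 0, 0], 0.0]]}}

```text
time: 11.72
eef_pos: [0.5995, 0.074, 0.234]
tcp_rot: [0.995, -0.098, 0.001, 0.0]
contact_force: [0.6, -0.5, -0.8]
opening: 0.267
finger_force: 93.8
```

Run:
```python
from h import *
D=Ro.from_euler('z',-10.5,degrees=True)*Ro.from_euler('x',180,degrees=True)
rel(np.array([.435,.324,.17]),D);st()
S=cam('side');T=cam('top')
a=S['image'][120:440,160:480];b=T['image'][130:450,60:380]
cv2.imwrite('pics/crop4.png',np.hstack([cv2.resize(x,(400,400)) for x in(a,b)])[:,:,::-1])
```

```text
pos [0.5995 0.074  0.234 ] q [-0.0449  0.143   1.7717 -0.0005  1.225   1.7221] turn [ 0.0002 -0.0019 -0.0128] shift cur axes [-0.2102 -0.2132  0.0636] shift tgt axes [-0.2073 -0.2159  0.064 ]
t 11.72 tilt y deg 0.01 tilt x 24.11 TCP rel seal [0.0012 0.0003 0.1566] |r| 0.1566 pos tilt 0.13 F port axes [ 0.2 -0.4 -1. ] tq [-0.03  0.04 -0.04] open 0.267
```

View pics/crop4.png

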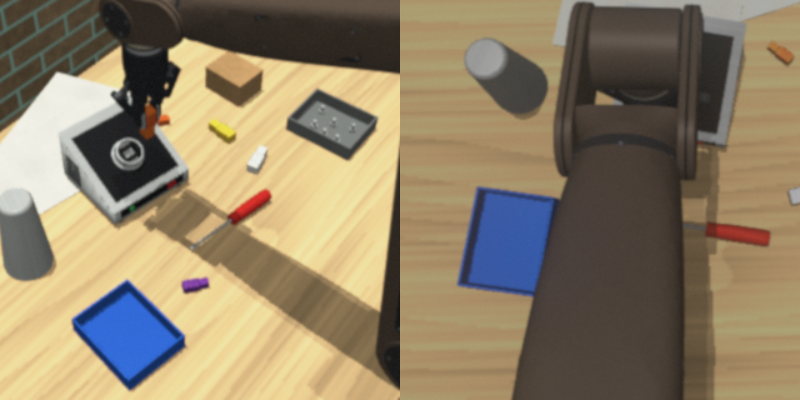

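The bung is out and held in the jaws; the neck is empty and the neighbouring things have not moved. I'll move to the blue tray.

Emit:
{"api": "drive_tool", "payload": {"moves": [[[0, 0, 0], [-0.02, -0.02, 0], 0.0], [[0, 0, 0], [-0.038, -0.039, 0], 0.0], [[0, 0, 0], [-0.038, -0.039, 0], 0.0], [[0, 0, 0], [-0.038, -0.039, 0], 0.0], [[0, 0, 0], [-0.038, -0.039, 0], 0.0]]}}

```text
time: 12.45
eef_pos: [0.4633, 0.2811, 0.2319]
tcp_rot: [0.995, -0.098, 0.003, -0.0]
contact_force: [0.7, 0.0, -0.5]
opening: 0.265
finger_force: 93.8
```

Emit:
{"api": "drive_tool", "payload": {"moves": [[[0, 0, 0], [-0.025, -0.026, 0], 0.0], [[0, 0, 0], [-0.012, -0.012, 0.01], 0.0], [[0, 0, 0], [0, 0, 0.03], 0.0], [[0, 0, 0], [0, 0, 0.03], 0.0], [[0, 0, 0], [0, 0, 0], 0.0]]}}

```text
time: 13.08
eef_pos: [0.4345, 0.3225, 0.158]
tcp_rot: [0.995, -0.099, -0.001, 0.002]
contact_force: [0.1, -0.2, -0.5]
opening: 0.266
finger_force: 93.8
```

Run:
```python
from h import *
D=Ro.from_euler('z',-10.5,degrees=True)*Ro.from_euler('x',180,degrees=True)
rel(np.array([.435,.324,.055]),D)
S=cam('side');T=cam('top')
a=S['image'][290:450,190:350];b=T['image'][230:390,70:230]
cv2.imwrite('pics/crop5.png',np.hstack([cv2.resize(x,(400,400),interpolation=cv2.INTER_CUBIC) for x in(a,b)])[:,:,::-1])
```

```text
pos [0.4345 0.3225 0.158 ] q [ 0.4522  0.0886  1.9796 -0.0033  1.0768  2.2219] turn [ 0.0043  0.001  -0.0141] shift cur axes [ 0.0003 -0.002   0.103 ] shift tgt axes [ 0.0002 -0.0016  0.103 ]
```

View pics/crop5.png

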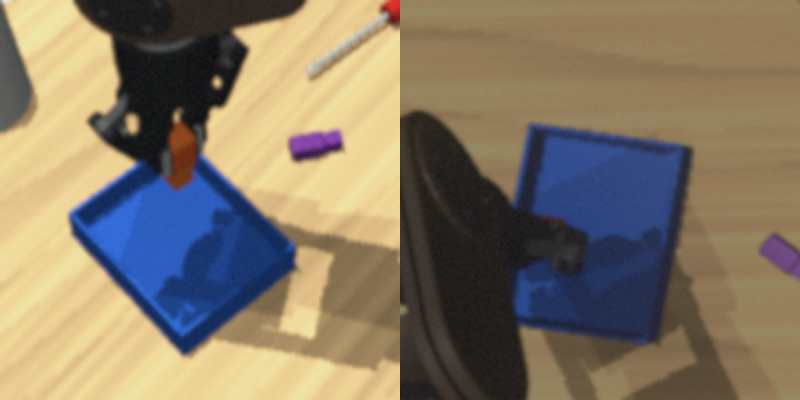

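The bung hangs upright in the jaws above the middle of the tray. I'll lower it, slowing near the floor.

Emit:
{"api": "drive_tool", "payload": {"moves": [[[0.004, 0, 0], [0, -0.001, 0.025], 0.0], [[0, 0, 0], [0, 0, 0.03], 0.0], [[0, 0, 0], [0, 0, 0.025], 0.0], [[0, 0, 0], [0, 0, 0.01], 0.0], [[0, 0, 0], [0, 0, 0.005], 0.0]]}}

```text
time: 13.8
eef_pos: [0.438, 0.3255, 0.0674]
tcp_rot: [0.995, -0.098, 0.003, -0.002]
contact_force: [0.5, -0.9, -0.4]
opening: 0.268
finger_force: 93.8
```

Emit:
{"api": "drive_tool", "payload": {"moves": [[[0, 0, 0], [0, 0, 0.003], 0.0], [[0, 0, 0], [0, 0, 0.002], 0.0], [[0, 0, 0], [0, 0, 0], 0.0]]}}

```text
time: 14.18
eef_pos: [0.4373, 0.3253, 0.0619]
tcp_rot: [0.995, -0.098, 0.002, -0.002]
contact_force: [-0.3, 0.6, -0.4]
opening: 0.266
finger_force: 93.8
```

Emit:
{"api": "drive_tool", "payload": {"moves": [[[0, 0, 0], [0, 0, 0.002], 0.0], [[0, 0, 0], [0, 0, 0.002], 0.0], [[0, 0, 0], [0, 0, 0.002], 0.0], [[0, 0, 0], [0, 0, 0.001], 0.0], [[0, 0, 0], [0, 0, 0], 0.0]]}}

```text
time: 14.8
eef_pos: [0.4371, 0.3252, 0.0543]
tcp_rot: [0.995, -0.098, 0.002, -0.002]
contact_force: [0.7, -0.1, -2.2]
opening: 0.263
finger_force: 93.8
```

Emit:
{"api": "drive_tool", "payload": {"moves": [[[0, 0, 0], [0, 0, 0.001], 0.0], [[0, 0, 0], [0, 0, 0.001], 0.0], [[0, 0, 0], [0, 0, 0], 0.0]]}}

```text
time: 15.18
eef_pos: [0.4371, 0.3252, 0.0524]
tcp_rot: [0.995, -0.098, 0.002, -0.002]
contact_force: [0.0, -0.6, -0.2]
opening: 0.267
finger_force: 93.8
```

Emit:
{"api": "drive_tool", "payload": {"moves": [[[0, 0, 0], [0, 0, 0.001], 0.0], [[0, 0, 0], [0, 0, 0.001], 0.0], [[0, 0, 0], [0, 0, 0], 0.0]]}}

```text
time: 15.55
eef_pos: [0.4374, 0.3253, 0.0518]
tcp_rot: [0.995, -0.098, 0.002, -0.002]
contact_force: [-3.7, -1.4, 7.0]
opening: 0.269
finger_force: 95.1
```

It touched down at 7 N. I'll ease the grip and open.

Emit:
{"api": "drive_tool", "payload": {"moves": [[[0, 0, 0], [0, 0, -0.0007], 0.0], [[0, 0, 0], [0, 0, 0], 0.0], [[0, 0, 0], [0, 0, 0], 0.0]], "grip_force": 20}}

```text
time: 15.92
eef_pos: [0.4374, 0.3253, 0.0519]
tcp_rot: [0.995, -0.098, 0.002, -0.002]
contact_force: [-1.3, -2.3, 4.5]
opening: 0.268
finger_force: 94.7
```

Emit:
{"api": "drive_tool", "payload": {"moves": [[[0, 0, 0], [0, 0, 0], 0.026], [[0, 0, 0], [0, 0, 0], 0.03], [[0, 0, 0], [0, 0, 0], 0.036], [[0, 0, 0], [0, 0, 0], 0.044], [[0, 0, 0], [0, 0, 0], 0.044]]}}

```text
time: 16.55
eef_pos: [0.4372, 0.3252, 0.0511]
tcp_rot: [0.995, -0.098, 0.002, -0.002]
contact_force: [0.0, 0.2, -0.2]
opening: 0.514
finger_force: 0.0
```

Emit:
{"api": "drive_tool", "payload": {"moves": [[[0, 0, 0], [0, 0, -0.005], 0.044], [[0, 0, 0], [0, 0, -0.015], 0.044], [[0, 0, 0], [0, 0, -0.03], 0.044], [[0, 0, 0], [0, 0, -0.05], 0.044], [[0, 0, 0], [0, 0, -0.03], 0.044]]}}

```text
time: 17.18
eef_pos: [0.4377, 0.3254, 0.1854]
tcp_rot: [0.995, -0.098, 0.004, -0.003]
contact_force: [1.0, 0.3, -0.1]
opening: 0.514
finger_force: 0.0
```

Run:
```python
from h import *
S=cam('side','pics/side9.png');T=cam('top')
a=S['image'][290:450,190:350];b=S['image'][140:460,130:480]
cv2.imwrite('pics/crop6.png',np.hstack([cv2.resize(x,(400,400),interpolation=cv2.INTER_CUBIC) for x in(a,b)])[:,:,::-1])
st()
```

```text
t 17.27 tilt y deg -0.67 tilt x 23.57 TCP rel seal [-0.2055  0.2166  0.2014] |r| 0.2957 pos tilt 47.08 F port axes [0.3 0.8 0.1] tq [ 0.05 -0.02 -0.03] open 0.517
```

View pics/crop6.png

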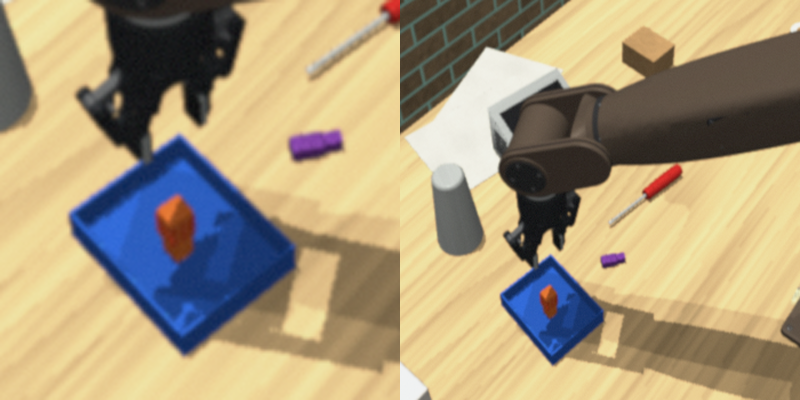

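The bung stands upright in the middle of the blue tray and the gripper is clear. The shaker, carton and driver have not moved. I'll let the arm settle and hand in.

Emit:
{"api": "drive_tool", "payload": {"moves": [[[0, 0, 0], [0, 0, 0], 0.044], [[0, 0, 0], [0, 0, 0], 0.044], [[0, 0, 0], [0, 0, 0], 0.044]]}}

```text
time: 17.65
eef_pos: [0.4358, 0.3244, 0.1796]
tcp_rot: [0.995, -0.098, 0.001, -0.001]
contact_force: [0.4, -1.2, 0.6]
opening: 0.513
finger_force: 0.0
```

```bash
python3 -c "
from plant import ctrl
print(ctrl.sign_off())"
```

```text
the job is handed in; nothing more can be done
None
```

I rocked the bung about 8.6° to each side, four times right and four left, while easing it out; it now stands released in the blue tray with the shaker, carton and screwdriver unmoved, handed in at about 18 s (the sign-off gave no verdict).

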